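# Make up two assay kits in bay trays

### The arm

A 7-joint arm with a two-finger parallel gripper is mounted at the origin on the work surface. World frame = base frame: x ahead of the robot, y to its left, z up, the work surface at z = 0. Lengths are in m, angles in rad, forces in N, time in s.
With the tool pointing down it reaches from about 0.425 to 0.825 m from the base axis. Payload 3.6 kg.
Tool frame: the origin (TCP) lies midway between the tips of the shut fingers; the grasp point (between the pads) lies grasp_offset behind it (grasp_offset is the distance from the TCP to the grasp point, in m); z points along the fingers, y is the direction in which the jaws open and shut (so a half turn about z gives the same grasp; the last joint's range is limited). The gripper opens to 93 mm and grips with 3 to 60 N. Pads are 15 mm wide; open, the fingers measure 128 mm over their backs; the gripper's body (75 mm by 188 mm) begins 65 mm behind the grasp point.
Start: joints at [1.127, 0.615, -0.013, 1.423, 0.008, 1.103, -0.04], TCP at [0.264, -0.594, 0.219] pointing down, gripper open.
Joint ranges: [-3.12, 3.12], [-0.3, 2.06], [-1.34, 1.32], [0.26, 2.42], [-1.36, 4.5], [0.01, 1.98], [-2.84, 2.84]. Speed limits (rad/s): [2.79, 2.79, 3.14, 3.14, 3.14, 3.14, 3.14].

### API

Orientations are given as [roll, pitch, yaw] about the fixed x, y, z axes, in that order (R = Rz(yaw) Ry(pitch) Rx(roll)).
In Python, from workcell import observe, camera, hand_in, grasp_offset gives the robot as it stands.
- The arm moves only by the tool carry_out, never from a script. Its argument "deltas" is a list of rows, each a list of 5 numbers: the gripper command: -1 is shut, 1 is fully open, values between are in proportion, then the shift along the tool's x, y, z as a fraction of full scale, then the turn about the tool's z as a fraction of full scale. A call has 1 to 8 rows; each row is the pose to reach, as a shift and turn from the pose commanded when the call began, along the tool's axes at that moment; what a row does not reach only later rows make up. Full scale, the value 1, is 600 mm for a shift and 1.5 rad for a turn. A row lasts 1/8 s, in which the tool goes at most 62.5 mm and 10.7 degrees, less where a joint would pass 70% of its speed; a pose out of reach is approached as far as the arm can. A call with a number of a shift or a turn outside -1 to 1 is refused whole. A call with a gripper value outside its range is refused whole. The fingers move at their own pace and stop on an object; "grip_force" is the grip in N (left out, the last holds). Time passes only in rows, so rows that repeat a pose let the fingers close. It gives the time, the measured TCP pose, the force and the opening at its end, in the units of the state.
- observe(): the state, without advancing time (a new reading comes with each control period).
- camera(name): name is "scene" or "top"; returns a dict with "pixels" (400x640x3 uint8, red, green, blue), "z_map" (400x640 float32, m along the optical axis (not along the pixel's ray), 0 where there is no reading), "vertical_fov" (degrees; the focal length in pixels is half the picture's height over the tangent of half this angle, whatever the lens; pixels are square), "cx", "cy" (the principal point, pixels), "pose" (4x4, takes a point from camera to world coordinates). Camera axes: x right, y down, z forward; pixel columns grow to the right and rows downward; lengths in m; the calibration is good to about 2 mm. A picture is of the moment at which its call begins.
- hand_in(): hands the job in, once; it reports no verdict.
The state is a dict: "time": time; "joint_pos": joint angles; "dq": joint speeds; "tau": joint torques, N m; "tool_pos": TCP position; "tcp_rot": TCP orientation; "force": force on the tool from outside, world axes, zero at the start; "wrist_torque": the same for the moment, N m; "finger_gap": finger opening in m.
Only numpy, scipy, OpenCV 4.12 (cv2) and the standard library are available. Lean on these libraries where they do the work, as an engineer would, in place of code of your own. Each camera call takes 0.05 s, during which the arm holds its last target.

### The job

Make up the two kits from the stock on the bench. In the three-bay tray put the small bottle in the bay next to the tray's handle, the beaker in the middle bay and the sample tube in the bay farthest from the handle; in the two-bay tray put the large bottle in the bay next to the handle and the metal block in the other. Stand each one upright on the floor of its bay, set it down rather than dropping it, and leave the squat black-lidded jar, the tip box and the tube rack where they are.

Things in the scene. Friction and masses are not known exactly. Their poses are not given: they have to be found in the camera images.
- tray3: three-bay kit tray, blue plastic, 232 x 80 mm. A row of 72 mm square bays, 4 mm walls, white-topped dividers. Walls rise 16 mm, bay floor 4 mm, above the bench. Wire loop handle at the -x end only, 30 mm long, 15 mm high. Fixed. Origin: centre of the underside, without handle; x along the row, away from the handle, z up. Bay centres at x = -76 (next to the handle), 0 and +76 mm, y = 0.
- tray2: two-bay kit tray, blue plastic, 156 x 80 mm. A row of 72 mm square bays, 4 mm walls, white-topped dividers. Walls rise 16 mm, bay floor 4 mm, above the bench. Wire loop handle at the -x end only, 30 mm long, 15 mm high. Fixed. Origin: centre of the underside, without handle; x along the row, away from the handle, z up. Bay centres at x = -38 (next to the handle) and +38 mm, y = 0.
- bottle_large: large lab bottle, clear glass with a blank white band and an orange screw cap: 56 mm diameter, 100 mm high over all; the cap is 38 mm in diameter and takes up the top 24 mm. About 0.18 kg, stands upright. Origin: centre of the underside, z up.
- bottle_small: small lab bottle, the same look as the large one: 44 mm diameter, 74 mm high over all; the cap is 32 mm in diameter and takes up the top 22 mm. About 0.09 kg, stands upright. Origin: centre of the underside, z up.
- beaker: straight clear glass beaker, open at the top, small white mark on its side: 46 mm outer diameter, 60 mm high, 3 mm wall. About 0.06 kg, stands upright, empty. Origin: centre of the underside, z up.
- tube: tall slim sample tube with a flat foot, clear plastic with a white band and a black cap: 32 mm diameter, 95 mm high over all; the cap is 34 mm in diameter and takes up the top 15 mm. About 0.06 kg, stands upright. Origin: centre of the underside, z up.
- block: solid aluminium tube block with six dark wells in its top: 56 mm (its x) by 44 mm (its y), 60 mm high. About 0.33 kg; it fits a bay at any yaw. Origin: centre of the underside, z up.
- jar: bystander in the stock: low squat glass jar with a wide black lid, 58 mm diameter, 46 mm high. Not part of a kit. Origin: centre of the underside.
- tip_box: bystander at the far side: white box with a grey lid, 85 x 120 mm, 63 mm high. Origin: centre of the underside.
- rack: bystander at the far side: green tube rack, 70 x 160 mm, 76 mm high with its white-capped tubes. Origin: centre of the underside.
Mind the look-alikes: they are no part of the job. What is shaped like the beaker but green is not meant.

How it is judged:
By the outcome, as a careful person would: the job done as asked, in the order asked, and still so for the second after the job is handed in, with the robot touching nothing.
It also fails if it takes over 138 s, if anything falls off the work surface, if the arm or the gripper's body presses on something with over 40 N, if the wrist force passes 120 N, or if a joint passes its speed limit or range.

## Working session

There is one attempt and no reset: what is moved stays moved. The work goes in short steps, Python scripts to look and compute and a tool call to move; the robot and the scene stay as the last step left them, time stands still between calls to the robot, and variables do not carry over. Pictures are saved under pics/ and viewed, and the job is handed in when it is done.

Besides the shell and the picture viewer there is one more tool, called as name([rows], argument=value, ...), one row to a line, values as JSON. carry_out: Moves the arm, as the interface text tells. Its arguments: {"type":"object","properties":{"deltas":{"type":"array"},"grip_force":{"type":"number"}},"required":["deltas"]}

```bash
ls; mkdir -p pics; python3 - <<'E'
from workcell import observe, camera, grasp_offset
import cv2, numpy as np
print(grasp_offset, observe())
for n in ("scene","top"):
    c=camera(n); cv2.imwrite(f"pics/{n}0.png",c["pixels"][:,:,::-1]); np.savez(f"{n}0.npz",**c)
    print(n,c["vertical_fov"],c["cx"],c["cy"],np.round(c["pose"],3).tolist())
E
```

```text
pics
0.0188 {'time': 0.0, 'joint_pos': array([ 1.12650663,  0.61592907, -0.01264876,  1.42485084,  0.00813012,
        1.10341142, -0.04043675]), 'dq': array([-0.00102178,  0.00241884,  0.00174797,  0.00024229, -0.0004655 ,
        0.00048708, -0.00019725]), 'tau': array([-3.59363921e-04, -4.58930039e+01,  2.09078235e-01, -1.65744603e+01,
       -6.09744131e-02,  2.05582660e-02,  2.61750465e-04]), 'tool_pos': array([ 0.26343335, -0.59337394,  0.21749063]), 'tcp_rot': array([-3.13904497e+00,  4.45407854e-05,  4.17859241e-01]), 'force': array([-0.35089832,  0.15796801, -0.30806353]), 'wrist_torque': array([-0.01820443,  0.00860233, -0.02166019]), 'finger_gap': 0.09317615576382354}
scene 52.75771920811409 321.0508630222854 193.56684739196257 [[-0.563, 0.609, -0.559, 1.004], [0.826, 0.404, -0.392, 0.304], [-0.013, -0.683, -0.73, 0.616], [0.0, 0.0, 0.0, 1.0]]
top 49.2305593810554 315.4583533074999 203.65188577253156 [[-0.023, -0.988, 0.153, 0.448], [-1.0, 0.026, 0.017, 0.001], [-0.02, -0.153, -0.988, 0.854], [0.0, 0.0, 0.0, 1.0]]
```

View pics/top0.png

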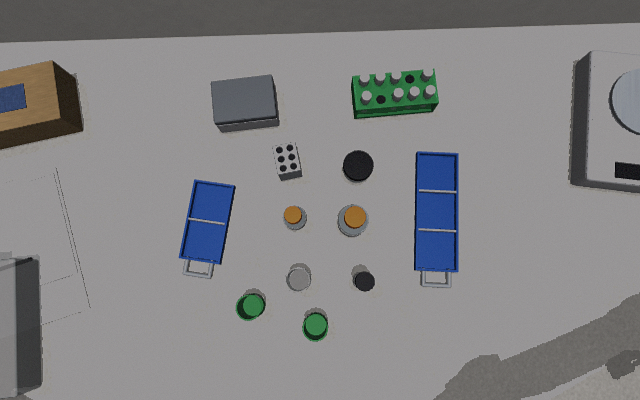

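View pics/scene0.png

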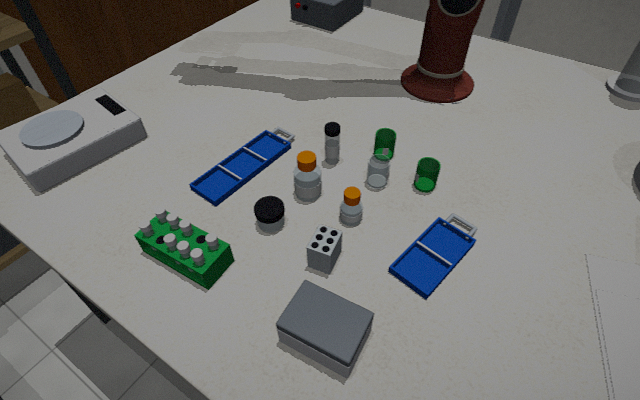

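The top view shows tray3 on the right (centre about 437,211, handle at the bottom), and tray2 on the left (208,221, handle at the bottom). The stock is the block (288,160), small bottle (293,215), large bottle (355,217), clear beaker (299,279), tube (364,281) and jar (358,166). The green decoys are at (252,306) and (316,326). The scene view shows the same layout.

```bash
cat > h.py <<'E'
import numpy as np, cv2
def load(n): return dict(np.load(n+".npz"))
def f(c): return 200/np.tan(np.radians(float(c["vertical_fov"]))/2)
def ray(c,u,v):
    F=f(c); d=np.array([(u-float(c["cx"]))/F,(v-float(c["cy"]))/F,1.0]); P=c["pose"]
    return P[:3,3],P[:3,:3]@d
def onplane(c,u,v,z):
    o,d=ray(c,u,v); return o+d*(z-o[2])/d[2]
def tri(c1,p1,c2,p2):
    o1,d1=ray(c1,*p1); o2,d2=ray(c2,*p2)
    s=np.linalg.lstsq(np.stack([d1,-d2],1),o2-o1,rcond=None)[0]
    a,b=o1+s[0]*d1,o2+s[1]*d2
    return (a+b)/2,np.linalg.norm(a-b)
def cloud(c):
    v,u=np.mgrid[0:400,0:640]; F=f(c); z=c["z_map"]
    p=np.stack([(u-float(c["cx"]))/F*z,(v-float(c["cy"]))/F*z,z],-1)
    w=p@c["pose"][:3,:3].T+c["pose"][:3,3]; w[z<=0]=np.nan; return w
def comps(m,amin=30):
    n,l,s,ce=cv2.connectedComponentsWithStats(m.astype(np.uint8))
    return [(ce[i],s[i],l==i) for i in range(1,n) if s[i][4]>=amin]
E
python3 - <<'E'
from h import *
for n in("top0","scene0"):
    c=load(n); W=cloud(c); hsv=cv2.cvtColor(c["pixels"],cv2.COLOR_RGB2HSV); H,S,V=[hsv[...,i].astype(int) for i in range(3)]
    print(n, "bench z", np.nanmedian(W[...,2][250:260,330:350] if n=="top0" else W[...,2][200:210,460:500]))
    for name,m in (("orange",(H<22)&(S>150)&(V>110)),("black",(V<60)&(S<120)),("blue",(H>105)&(H<125)&(S>150)),("green",(H>45)&(H<80)&(S>120))):
        for ce,s,mm in comps(m):
            if name!="orange" and (ce[0]<150 or ce[0]>500 ): continue
            w=W[mm]; z=np.nanpercentile(w[:,2],[5,50,95])
            top=w[w[:,2]>z[2]-.006]; 
            print(name,ce.round(1),s.tolist(),"z",z.round(4),"topmean",np.nanmean(top,0).round(4),"ext",(np.nanpercentile(top,98,0)-np.nanpercentile(top,2,0)).round(3)[:2])
E
```

```text
top0 bench z 0.0002650750664904833
orange [292.4 214.3] [284, 206, 17, 17, 221] z [0.0721 0.0741 0.0763] topmean [0.551  0.0564 0.0741] ext [0.027 0.027]
orange [354.8 216.4] [345, 206, 21, 21, 346] z [0.0981 0.1    0.102 ] topmean [ 0.5411 -0.0538  0.1   ] ext [0.033 0.033]
black [409.2  78.4] [405, 75, 9, 8, 56] z [0.0482 0.0505 0.0525] topmean [ 0.8139 -0.1727  0.0503] ext [0.014 0.015]
black [255.7 113.7] [215, 78, 64, 47, 234] z [0.0217 0.0537 0.0609] topmean [0.7463 0.1336 0.0585] ext [0.083 0.113]
black [380.4  99. ] [376, 95, 10, 9, 61] z [0.0481 0.0503 0.0521] topmean [ 0.7739 -0.115   0.0502] ext [0.016 0.015]
black [289.5 147.4] [287, 145, 6, 6, 31] z [0.0581 0.0601 0.0623] topmean [0.6796 0.061  0.0601] ext [0.01 0.01]
black [357.6 165.5] [343, 151, 30, 30, 721] z [0.0416 0.0458 0.0482] topmean [ 0.6458 -0.0672  0.046 ] ext [0.05 0.05]
black [280.6 158.6] [278, 156, 6, 6, 30] z [0.0589 0.0605 0.0622] topmean [0.6583 0.0778 0.0604] ext [0.01  0.009]
black [293.  165.6] [290, 163, 7, 6, 30] z [0.0581 0.0605 0.0629] topmean [0.6443 0.0547 0.0604] ext [0.009 0.01 ]
black [290
[... 2183 characters left out ...]
5.4] [277, 317, 96, 50, 337] z [0.049  0.0555 0.0613] topmean [0.8105 0.175  0.0589] ext [0.082 0.111]
blue [239.3 167.6] [190, 130, 101, 76, 2898] z [0.0028 0.0052 0.0167] topmean [ 0.5751 -0.2136  0.0148] ext [0.231 0.091]
blue [431.3 257.3] [389, 217, 87, 82, 3387] z [0.0028 0.0049 0.0168] topmean [0.562  0.2304 0.0152] ext [0.16  0.097]
green [384.4 142.5] [374, 128, 22, 33, 511] z [0.0184 0.0472 0.0602] topmean [0.3686 0.0277 0.058 ] ext [0.092 0.056]
green [426.9 173.9] [414, 157, 26, 35, 657] z [0.0077 0.0413 0.0601] topmean [0.3948 0.1404 0.0582] ext [0.044 0.042]
green [187.3 253.1] [135, 216, 99, 74, 2854] z [0.0067 0.0492 0.0518] topmean [ 0.8027 -0.1305  0.0504] ext [0.071 0.154]
```

```bash
python3 - <<'E'
from h import *
for n in("top0","scene0"):
    c=load(n); W=cloud(c); Z=W[...,2]
    hsv=cv2.cvtColor(c["pixels"],cv2.COLOR_RGB2HSV); H,S,V=[hsv[...,i].astype(int) for i in range(3)]
    bm=cv2.dilate(((H>105)&(H<125)&(S>150)).astype(np.uint8),np.ones((3,3)))>0
    for ce,s,mm in comps(bm,1000):
        w=W[mm&(Z>0.012)&(Z<0.02)][:, :2].astype(np.float32)*1000
        print(n,"tray",cv2.minAreaRect(w), "floor z",np.nanmedian(Z[mm]))
    # block top, beaker rim : points by height in region
    for nm,cx,cy,r,lo,hi in(("block",.665,.067,.05,.056,.064),("beaker",.440,.052,.042,.054,.064),("beakerlow",.440,.052,.042,.012,.05),("tubecap",.432,-.066,.035,.088,.1),("lcap",.543,-.053,.04,.095,.105),("scap",.553,.057,.03,.07,.08),("jar",.649,-.066,.045,.04,.05)):
        m=(np.hypot(W[...,0]-cx,W[...,1]-cy)<r)&(Z>lo)&(Z<hi)
        w=W[m]
        if len(w)<5: print(n,nm,len(w)); continue
        xy=(w[:,:2]*1000).astype(np.float32)
        print(n,nm,len(w),"z",np.median(w[:,2]).round(4),"rect",[np.round(a,1) for a in cv2.minAreaRect(xy)],"circ",[np.round(a,1) for a in cv2.minEnclosingCircle(xy)])
E
python3 - <<'E'
import sys; sys.path.insert(0,'.')
from h import *
import os; os.chdir('.')
a=load("top0")["pixels"][130:350,170:470]; b=load("scene0")["pixels"][110:300,240:490]
cv2.imwrite("pics/topz.png",cv2.resize(a[:,:,::-1],(780,572))); cv2.imwrite("pics/scenez.png",cv2.resize(b[:,:,::-1],(750,570)))
E
```

```text
top0 tray ((559.3603515625, -217.85305786132812), (80.06969451904297, 234.23622131347656), 85.78341674804688) floor z 0.004552803165695729
top0 tray ((549.6997680664062, 228.20730590820312), (81.23049926757812, 158.04904174804688), 80.13896179199219) floor z 0.004371722983079973
top0 block 677 z 0.0599 rect [array([659.9,  67.8]), array([56.3, 44.1]), np.float64(10.1)] circ [array([659.5,  67.9]), np.float64(34.1)]
top0 beaker 136 z 0.0599 rect [array([434.7,  50.1]), array([44.9, 44.3]), np.float64(88.4)] circ [array([434.9,  50.4]), np.float64(22.8)]
top0 beakerlow 64 z 0.0339 rect [array([434.1,  49.1]), array([42.5, 38.5]), np.float64(88.5)] circ [array([435.1,  49. ]), np.float64(21.6)]
top0 tubecap 309 z 0.0952 rect [array([430.2, -66.9]), array([32.2, 32.8]), np.float64(42.2)] circ [array([430.2, -66.8]), np.float64(16.9)]
top0 lcap 366 z 0.1 rect [array([541.2, -53.8]), array([36.7, 36.6]), np.float64(22.6)] circ [array([541.2, -53.7]), np.float64(18.7)]
top0 scap 236 z 0.0741 rect [array([551.5,  56.2]), array([31. , 29.3]), np.float64(87.1)] circ [array([551.4,  56.3]), np.
[... 724 characters left out ...]
 beakerlow 423 z 0.0347 rect [array([439.2,  52.9]), array([45.7, 44.4]), np.float64(59.0)] circ [array([438.7,  52.7]), np.float64(24.0)]
scene0 tubecap 164 z 0.0949 rect [array([434.3, -64. ]), array([32.4, 31.5]), np.float64(33.4)] circ [array([434. , -64.3]), np.float64(16.9)]
scene0 lcap 233 z 0.1001 rect [array([545.5, -51.1]), array([35.8, 36.9]), np.float64(31.1)] circ [array([544.3, -51.2]), np.float64(19.9)]
scene0 scap 187 z 0.0742 rect [array([555.5,  58.3]), array([30. , 29.6]), np.float64(31.1)] circ [array([555. ,  58.5]), np.float64(15.9)]
scene0 jar 604 z 0.0462 rect [array([650.3, -64.9]), array([58.1, 56. ]), np.float64(14.6)] circ [array([651. , -65.9]), np.float64(29.5)]
```

View pics/topz.png

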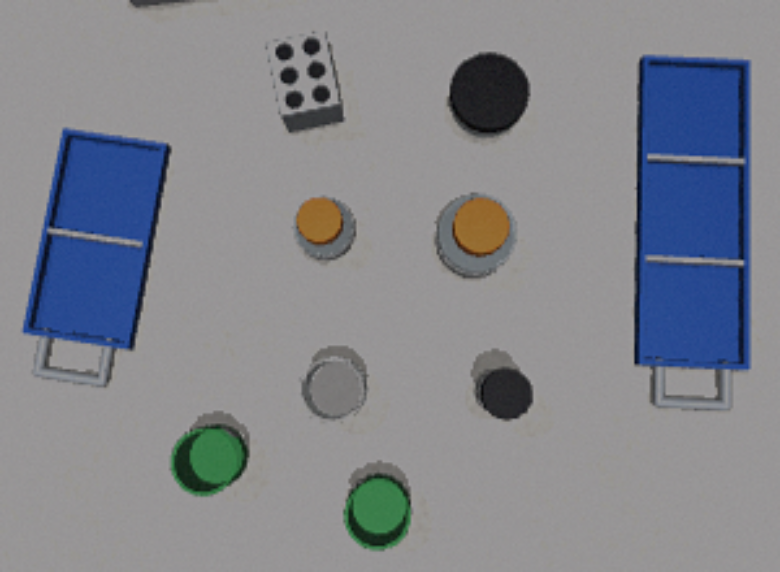

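The zoomed top view confirms the identities: caps at (319,220) small and (482,226) large, clear beaker at (335,388), tube at (504,393), and handles at the bottom of both trays. The two cameras disagree by about 4 mm in x and 2 mm in y, so I'll use the mean and check it against the gripper.

```bash
cat > plan.py <<'E'
import sys,numpy as np
from workcell import observe
def show(targets):
    s=observe(); p=s["tool_pos"]; yaw=s["tcp_rot"][2]
    X=np.array([np.cos(yaw),np.sin(yaw)]);Y=np.array([np.sin(yaw),-np.cos(yaw)])
    print("t",round(s["time"],2),"pos",p.round(4),"rot",s["tcp_rot"].round(3),"gap",round(s["finger_gap"],4),"F",s["force"].round(2))
    for t in targets:
        d=np.array(t[:2])-p[:2]; dy=(yaw-t[3]+np.pi)%(2*np.pi)-np.pi
        print(t,"->",[round(float(v),4) for v in (d@X/.6,d@Y/.6,(p[2]-t[2])/.6,dy/1.5)])
if __name__=="__main__":
    show([eval("("+a+")") for a in sys.argv[1:]])
E
python3 plan.py ".5535,.0573,.17,-.073" ".5535,.0573,.0212,-.073"
```

```text
t 0.1 pos [ 0.2634 -0.5934  0.2176] rot [-3.139  0.     0.418] gap 0.0928 F [-0.09  0.52  0.82]
(0.5535, 0.0573, 0.17, -0.073) -> [0.8819, -0.7951, 0.0793, 0.3272]
(0.5535, 0.0573, 0.0212, -0.073) -> [0.8819, -0.7951, 0.3273, 0.3272]
```

carry_out([
  [1,0.07,-0.06,0.01,0.04],
  [1,0.13,-0.12,0.02,0.08],
  [1,0.2,-0.18,0.02,0.12],
  [1,0.26,-0.24,0.03,0.16],
  [1,0.32,-0.29,0.03,0.2],
  [1,0.38,-0.34,0.03,0.24],
  [1,0.42,-0.38,0.03,0.28],
  [1,0.44,-0.4,0.03,0.327],
], grip_force=15)

```text
time: 1.1
tool_pos: [0.4083, -0.2649, 0.2003]
tcp_rot: [-3.14, 0.001, -0.071]
force: [-0.3, 0.1, -0.9]
finger_gap: 0.0925
```

```bash
python3 plan.py ".5535,.0573,.17,-.073"  ".5535,.0573,.0212,-.073"
```

```text
t 1.1 pos [ 0.4083 -0.2649  0.2003] rot [-3.14e+00  1.00e-03 -7.10e-02] gap 0.0925 F [-0.25  0.12 -0.94]
(0.5535, 0.0573, 0.17, -0.073) -> [0.2031, -0.5529, 0.0506, 0.0011]
(0.5535, 0.0573, 0.0212, -0.073) -> [0.2031, -0.5529, 0.2986, 0.0011]
```

carry_out([
  [1,0.03,-0.08,0.01,0],
  [1,0.06,-0.17,0.02,0],
  [1,0.1,-0.26,0.03,0],
  [1,0.13,-0.35,0.04,0],
  [1,0.16,-0.43,0.05,0],
  [1,0.18,-0.5,0.05,0],
  [1,0.2,-0.545,0.05,0],
  [1,0.203,-0.553,0.05,0.001],
])

```text
time: 2.1
tool_pos: [0.5533, 0.057, 0.1701]
tcp_rot: [-3.141, 0.001, -0.07]
force: [-0.4, -1.0, 0.2]
finger_gap: 0.0929
```

```bash
python3 - <<'E'
from workcell import observe, camera
from h import *
print(observe()["tool_pos"])
for n in ("scene","top"):
    c=camera(n); cv2.imwrite(f"pics/{n}1.png",cv2.resize(c["pixels"][:,:,::-1],(800,500))); np.savez(f"{n}1.npz",**c)
E
```

```text
[0.55330869 0.05702199 0.17010143]
```

View pics/scene1.png

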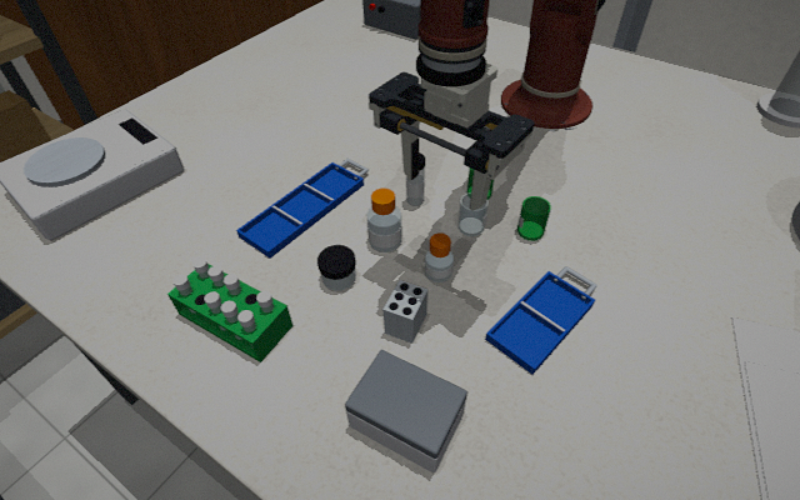

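View pics/top1.png

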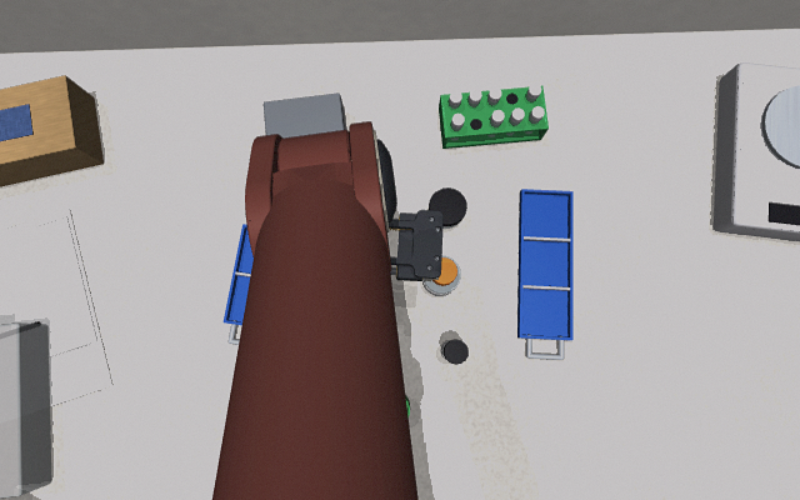

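The scene view shows the open fingers straddling the small bottle (tips at about (413,178) and (481,207)). I'll check the tip positions in depth against the reported TCP.

```bash
python3 - <<'E'
from h import *
c=load("scene1"); W=cloud(c); Z=W[...,2]
m=(Z>.15)&(Z<.2)&(np.hypot(W[...,0]-.553,W[...,1]-.057)<.1)
for ce,s,mm in comps(m,8):
    w=W[mm]; print(ce.round(),len(w),"min",w.min(0).round(4),"max",w.max(0).round(4),"mean",w.mean(0).round(4), "zp2",np.percentile(w[:,2],2).round(4))
E
```

```text
[329. 135.] 166 min [ 0.5422 -0.0034  0.1686] max [0.5618 0.0127 0.1999] mean [0.5553 0.0078 0.1859] zp2 0.1718
[382. 160.] 145 min [0.5519 0.1033 0.1703] max [0.5693 0.1203 0.1999] mean [0.5651 0.1132 0.1879] zp2 0.1732
```

Tips agree with the TCP to within about 2 mm, in the direction expected from averaging the two cameras. Descending.

carry_out([
  [1,0,0,0.05,0],
  [1,0,0,0.1,0],
  [1,0,0,0.15,0],
  [1,0,0,0.2,0],
  [1,0,0,0.23,0],
  [1,0,0,0.248,0],
  [1,0,0,0.248,0],
  [-0.2,0,0,0.248,0],
])

```text
time: 3.2
tool_pos: [0.5538, 0.054, 0.0227]
tcp_rot: [-3.141, -0.002, -0.075]
force: [0.2, 0.2, -0.5]
finger_gap: 0.087
```

carry_out([
  [-0.5,0,0,0,0],
  [-1,0,0,0,0],
  [-1,0,0,0,0],
  [-1,0,0,0,0],
  [-1,0,0,0,0],
  [-1,0,0,0,0],
])

```text
time: 3.95
tool_pos: [0.5533, 0.0549, 0.022]
tcp_rot: [-3.141, -0.0, -0.074]
force: [-0.0, 0.4, 0.3]
finger_gap: 0.0429
```

carry_out([
  [-1,0,0,-0.01,0],
  [-1,0,0,-0.03,0],
  [-1,0,0,-0.07,0],
  [-1,0,0,-0.12,0],
  [-1,0,0,-0.17,0],
  [-1,0,0,-0.21,0],
  [-1,0,0,-0.24,0],
  [-1,0,0,-0.24,0],
])

```text
time: 4.95
tool_pos: [0.5542, 0.0544, 0.1679]
tcp_rot: [-3.141, -0.004, -0.074]
force: [0.2, 0.4, -1.2]
finger_gap: 0.043
```

```bash
python3 plan.py ".4842,-.2114,.17,-.073"  ".4842,-.2114,.026,-.073"
```

```text
t 4.95 pos [0.5542 0.0544 0.1679] rot [-3.141 -0.004 -0.074] gap 0.043 F [ 0.23  0.45 -1.2 ]
(0.4842, -0.2114, 0.17, -0.073) -> [-0.0834, 0.4504, -0.0035, -0.001]
(0.4842, -0.2114, 0.026, -0.073) -> [-0.0834, 0.4504, 0.2365, -0.001]
```

carry_out([
  [-1,-0.01,0.05,0,0],
  [-1,-0.02,0.12,0,0],
  [-1,-0.04,0.2,0,0],
  [-1,-0.05,0.28,0,0],
  [-1,-0.07,0.35,0,0],
  [-1,-0.08,0.41,0,0],
  [-1,-0.083,0.44,0,0],
  [-1,-0.083,0.45,0,0],
])

```text
time: 5.95
tool_pos: [0.4833, -0.2114, 0.1654]
tcp_rot: [-3.141, 0.001, -0.075]
force: [-0.6, 0.2, -1.0]
finger_gap: 0.0431
```

```bash
python3 plan.py ".4842,-.2114,.17,-.073"  ".4842,-.2114,.0262,-.073"
python3 - <<'E'
from workcell import camera
from h import *
c=camera("scene"); np.savez("scene2.npz",**c); cv2.imwrite("pics/scene2.png",cv2.resize(c["pixels"][60:260,160:420,::-1],(780,600)))
E
```

```text
t 5.95 pos [ 0.4833 -0.2114  0.1654] rot [-3.141e+00  1.000e-03 -7.500e-02] gap 0.0431 F [-0.56  0.17 -0.98]
(0.4842, -0.2114, 0.17, -0.073) -> [0.0016, -0.0001, -0.0076, -0.0015]
(0.4842, -0.2114, 0.0262, -0.073) -> [0.0016, -0.0001, 0.2321, -0.0015]
```

View pics/scene2.png

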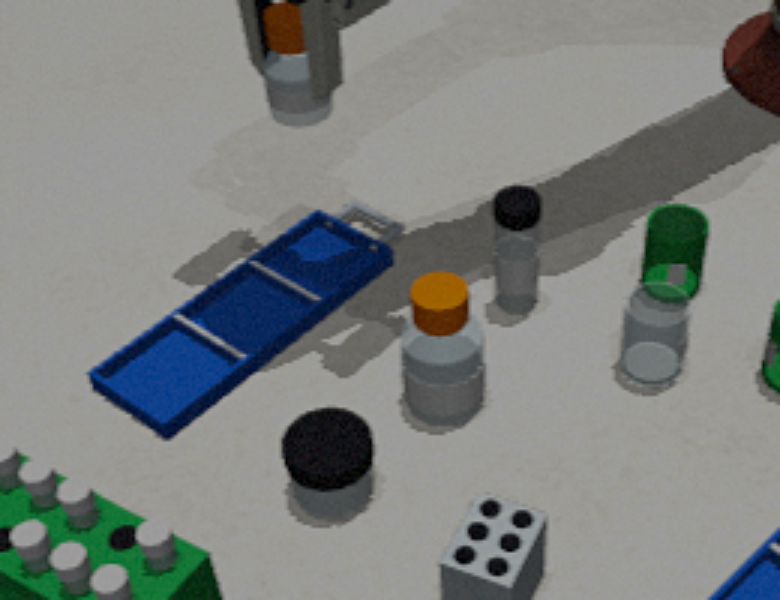

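The bottle hangs upright in the fingers at about (298,75), above the handle bay at (320,245). Lowering it.

carry_out([
  [-1,0,0,0.03,0],
  [-1,0,0,0.08,0],
  [-1,0,0,0.13,0],
  [-1,0,0,0.17,0],
  [-1,0,0,0.2,0],
  [-1,0.001,0,0.22,0],
  [-1,0.001,0,0.226,0],
  [-1,0.001,0,0.226,0],
])

```text
time: 7.0
tool_pos: [0.4846, -0.2107, 0.0305]
tcp_rot: [-3.141, -0.001, -0.074]
force: [-0.3, -0.5, -1.7]
finger_gap: 0.043
```

```bash
python3 plan.py ".4842,-.2114,.026,-.073"
```

```text
t 7.0 pos [ 0.4846 -0.2107  0.0305] rot [-3.141e+00 -1.000e-03 -7.400e-02] gap 0.043 F [-0.29 -0.47 -1.71]
(0.4842, -0.2114, 0.026, -0.073) -> [-0.0006, 0.0011, 0.0075, -0.0003]
```

carry_out([
  [-1,0,0.001,0.002,0],
  [-1,0,0.001,0.004,0],
  [-1,0,0.001,0.006,0],
  [-1,0,0.001,0.007,0],
  [-1,0,0.001,0.008,0],
  [-1,0,0.001,0.008,0],
])

```text
time: 7.75
tool_pos: [0.4841, -0.2117, 0.0259]
tcp_rot: [-3.142, -0.0, -0.074]
force: [-1.0, 0.5, 4.2]
finger_gap: 0.0425
```

Force rose to 4 N, so the bottle is on the floor. Opening and lifting.

carry_out([
  [0.1,0,0,0,0],
  [0.3,0,0,0,0],
  [0.6,0,0,0,0],
  [0.8,0,0,-0.02,0],
  [1,0,0,-0.06,0],
  [1,0,0,-0.12,0],
  [1,0,0,-0.18,0],
  [1,0,0,-0.23,0],
])

```text
time: 8.75
tool_pos: [0.4844, -0.2118, 0.1658]
tcp_rot: [3.141, -0.002, -0.074]
force: [0.7, -1.2, 0.2]
finger_gap: 0.093
```

```bash
python3 plan.py ".4365,.0515,.16,-.073" ".4365,.0515,.0212,-.073"
```

```text
t 8.75 pos [ 0.4844 -0.2118  0.1658] rot [ 3.141e+00 -2.000e-03 -7.400e-02] gap 0.093 F [ 0.66 -1.25  0.16]
(0.4365, 0.0515, 0.16, -0.073) -> [-0.1121, -0.4318, 0.0096, -0.0008]
(0.4365, 0.0515, 0.0212, -0.073) -> [-0.1121, -0.4318, 0.241, -0.0008]
```

carry_out([
  [1,-0.02,-0.08,0,0],
  [1,-0.04,-0.16,0,0],
  [1,-0.06,-0.24,0,0],
  [1,-0.08,-0.32,0,0],
  [1,-0.1,-0.38,0.01,0],
  [1,-0.11,-0.42,0.01,0],
  [1,-0.112,-0.432,0.01,0],
  [1,-0.112,-0.432,0.01,0],
])

```text
time: 9.75
tool_pos: [0.4367, 0.0514, 0.1579]
tcp_rot: [3.142, -0.001, -0.074]
force: [0.4, -0.2, -0.8]
finger_gap: 0.0931
```

```bash
python3 plan.py ".4365,.0515,.0212,-.073"
python3 - <<'E'
from workcell import camera
from h import *
c=camera("top"); np.savez("top3.npz",**c); cv2.imwrite("pics/top3.png",cv2.resize(c["pixels"][:,:,::-1],(800,500)))
c=camera("scene"); np.savez("scene3.npz",**c); cv2.imwrite("pics/scene3.png",cv2.resize(c["pixels"][60:260,180:440,::-1],(780,600)))
E
```

```text
t 9.75 pos [0.4367 0.0514 0.1579] rot [ 3.142e+00 -1.000e-03 -7.400e-02] gap 0.0931 F [ 0.38 -0.18 -0.76]
(0.4365, 0.0515, 0.0212, -0.073) -> [-0.0003, -0.0001, 0.2279, -0.0008]
```

View pics/top3.png

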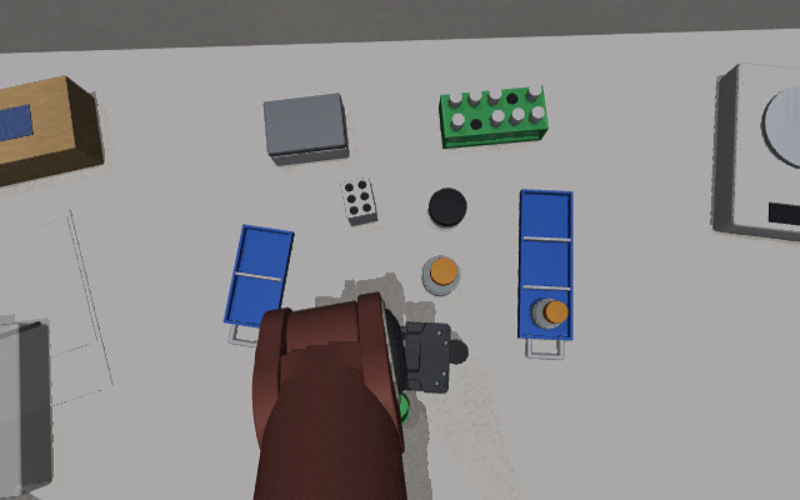

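View pics/scene3.png

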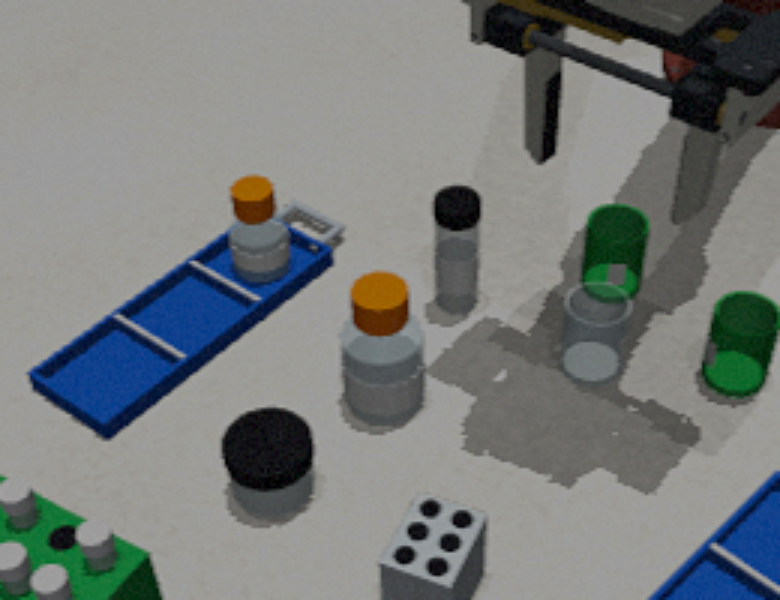

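The small bottle stands upright in the handle bay (top view 549,313, scene crop 255,230). The beaker is below the gripper at (592,330). Descending on it.

carry_out([
  [1,0,0,0.05,0],
  [1,0,0,0.1,0],
  [1,0,0,0.15,0],
  [1,0,0,0.19,0],
  [1,0,0,0.215,0],
  [1,0,0,0.228,0],
  [1,0,0,0.228,0],
  [0,0,0,0.228,0],
], grip_force=12)

```text
time: 10.85
tool_pos: [0.4368, 0.0515, 0.0212]
tcp_rot: [-3.141, -0.001, -0.075]
force: [-0.0, 0.7, -0.4]
finger_gap: 0.0867
```

carry_out([
  [-0.2,0,0,0,0],
  [-1,0,0,0,0],
  [-1,0,0,0,0],
  [-1,0,0,0,0],
  [-1,0,0,0,0],
  [-1,0,0,0,0],
])

```text
time: 11.6
tool_pos: [0.4363, 0.0518, 0.0207]
tcp_rot: [-3.142, -0.0, -0.074]
force: [-0.0, 0.3, 1.4]
finger_gap: 0.0451
```

carry_out([
  [-1,0,0,-0.01,0],
  [-1,0,0,-0.03,0],
  [-1,0,0,-0.07,0],
  [-1,0,0,-0.12,0],
  [-1,0,0,-0.17,0],
  [-1,0,0,-0.21,0],
  [-1,0,0,-0.24,0],
  [-1,0,0,-0.24,0],
])

```text
time: 12.6
tool_pos: [0.4371, 0.0519, 0.1663]
tcp_rot: [-3.141, -0.004, -0.074]
force: [-0.1, 0.3, -0.5]
finger_gap: 0.0447
```

```bash
python3 plan.py ".56,-.217,.17,-.073"
python3 - <<'E'
from h import *
for n in("top3","scene3"):
    W=cloud(load(n)); Z=W[...,2]
    m=(np.hypot(W[...,0]-.484,W[...,1]+.212)<.04)&(Z>.07)&(Z<.09); w=W[m]
    print(n,np.median(w[:,2]),cv2.minEnclosingCircle((w[:,:2]*1000).astype(np.float32)))
E
```

```text
t 12.6 pos [0.4371 0.0519 0.1663] rot [-3.141 -0.004 -0.074] gap 0.0447 F [-0.15  0.31 -0.47]
(0.56, -0.217, 0.17, -0.073) -> [0.2375, 0.4317, -0.0061, -0.0008]
top3 0.07832017475124675 ((482.1379699707031, -212.2093505859375), 16.005016326904297)
scene3 0.07784237988831677 ((486.1592102050781, -210.90603637695312), 17.54774284362793)
```

carry_out([
  [-1,0.03,0.05,0,0],
  [-1,0.07,0.12,0,0],
  [-1,0.11,0.2,0,0],
  [-1,0.15,0.28,0,0],
  [-1,0.19,0.35,0,0],
  [-1,0.22,0.4,0,0],
  [-1,0.235,0.43,0,0],
  [-1,0.237,0.432,0,0],
])

```text
time: 13.6
tool_pos: [0.558, -0.2189, 0.1634]
tcp_rot: [3.141, 0.002, -0.077]
force: [-0.5, 0.0, -0.5]
finger_gap: 0.0446
```

```bash
python3 plan.py ".56,-.217,.0247,-.073"
```

```text
t 13.6 pos [ 0.558  -0.2189  0.1634] rot [ 3.141e+00  2.000e-03 -7.700e-02] gap 0.0446 F [-0.48  0.03 -0.52]
(0.56, -0.217, 0.0247, -0.073) -> [0.0031, -0.0034, 0.2311, -0.0028]
```

carry_out([
  [-1,0.003,-0.003,0.03,0],
  [-1,0.003,-0.003,0.08,0],
  [-1,0.003,-0.003,0.13,0],
  [-1,0.003,-0.003,0.17,0],
  [-1,0.003,-0.003,0.2,0],
  [-1,0.003,-0.003,0.22,0],
  [-1,0.003,-0.003,0.224,0],
  [-1,0.003,-0.003,0.224,0],
])

```text
time: 14.6
tool_pos: [0.5613, -0.2157, 0.0307]
tcp_rot: [3.141, -0.001, -0.074]
force: [-0.4, 0.8, -0.4]
finger_gap: 0.0446
```

```bash
python3 plan.py ".56,-.217,.0247,-.073"
```

```text
t 14.6 pos [ 0.5613 -0.2157  0.0307] rot [ 3.141e+00 -1.000e-03 -7.400e-02] gap 0.0446 F [-0.38  0.79 -0.39]
(0.56, -0.217, 0.0247, -0.073) -> [-0.0019, 0.0023, 0.0101, -0.0008]
```

carry_out([
  [-1,-0.001,0.001,0.003,0],
  [-1,-0.002,0.002,0.005,0],
  [-1,-0.002,0.002,0.007,0],
  [-1,-0.002,0.002,0.009,0],
  [-1,-0.002,0.002,0.01,0],
  [-1,-0.002,0.002,0.01,0],
])

```text
time: 15.35
tool_pos: [0.5596, -0.2167, 0.0248]
tcp_rot: [3.142, -0.0, -0.074]
force: [-0.6, 0.3, 4.7]
finger_gap: 0.0447
```

Contact at 4.7 N. Releasing.

carry_out([
  [0.1,0,0,0,0],
  [0.3,0,0,0,0],
  [0.6,0,0,0,0],
  [0.8,0,0,-0.02,0],
  [1,0,0,-0.06,0],
  [1,0,0,-0.12,0],
  [1,0,0,-0.18,0],
  [1,0,0,-0.23,0],
])

```text
time: 16.35
tool_pos: [0.5599, -0.2169, 0.1647]
tcp_rot: [3.141, -0.002, -0.074]
force: [0.8, 0.4, 0.0]
finger_gap: 0.093
```

```bash
python3 plan.py ".4323,-.0656,.16,-.073" ".4323,-.0656,.03,-.073"
```

```text
t 16.35 pos [ 0.5599 -0.2169  0.1647] rot [ 3.141e+00 -2.000e-03 -7.400e-02] gap 0.093 F [0.79 0.45 0.01]
(0.4323, -0.0656, 0.16, -0.073) -> [-0.2308, -0.2357, 0.0079, -0.0008]
(0.4323, -0.0656, 0.03, -0.073) -> [-0.2308, -0.2357, 0.2246, -0.0008]
```

carry_out([
  [1,-0.05,-0.05,0,0],
  [1,-0.1,-0.1,0,0],
  [1,-0.15,-0.15,0,0],
  [1,-0.19,-0.2,0,0],
  [1,-0.22,-0.225,0,0],
  [1,-0.231,-0.236,0,0],
  [1,-0.231,-0.236,0,0],
  [1,-0.231,-0.236,0,0],
])

```text
time: 17.35
tool_pos: [0.4328, -0.0662, 0.1625]
tcp_rot: [3.141, -0.001, -0.075]
force: [-0.6, 0.1, -0.4]
finger_gap: 0.0927
```

```bash
python3 plan.py ".4323,-.0656,.03,-.073"
python3 - <<'E'
from workcell import camera
from h import *
c=camera("top"); np.savez("top4.npz",**c)
c=camera("scene"); np.savez("scene4.npz",**c); cv2.imwrite("pics/scene4.png",cv2.resize(c["pixels"][60:260,180:440,::-1],(780,600)))
E
```

```text
t 17.35 pos [ 0.4328 -0.0662  0.1625] rot [ 3.141e+00 -1.000e-03 -7.500e-02] gap 0.0927 F [-0.57  0.09 -0.36]
(0.4323, -0.0656, 0.03, -0.073) -> [-0.0009, -0.0009, 0.2208, -0.0016]
```

View pics/scene4.png

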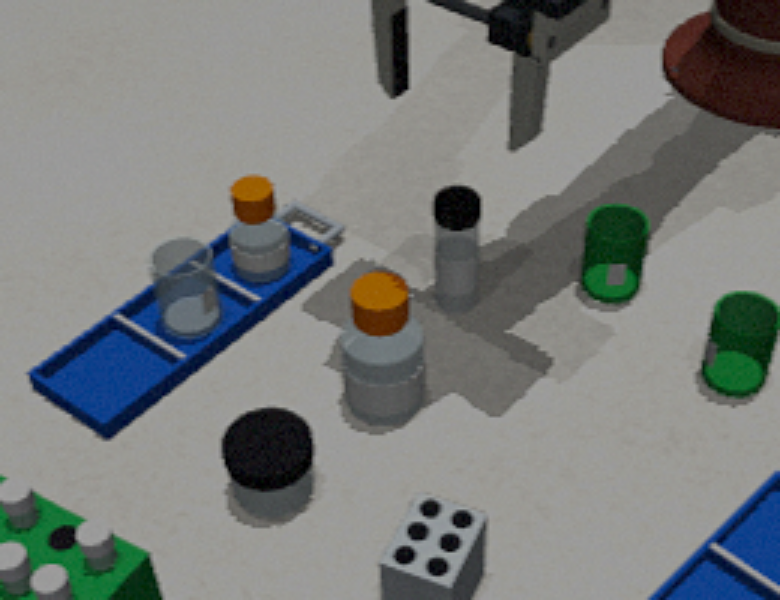

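The beaker stands in the middle bay (185,290), and the tube (457,245) is below the gripper.

carry_out([
  [1,-0.001,-0.001,0.05,0],
  [1,-0.001,-0.001,0.1,0],
  [1,-0.001,-0.001,0.15,0],
  [1,-0.001,-0.001,0.19,0],
  [1,-0.001,-0.001,0.21,0],
  [1,-0.001,-0.001,0.221,0],
  [1,-0.001,-0.001,0.221,0],
  [0,-0.001,-0.001,0.221,0],
], grip_force=12)

```text
time: 18.45
tool_pos: [0.4318, -0.0647, 0.0303]
tcp_rot: [-3.142, -0.001, -0.074]
force: [-1.0, 0.1, 0.3]
finger_gap: 0.0868
```

carry_out([
  [-0.2,0,0,0,0],
  [-1,0,0,0,0],
  [-1,0,0,0,0],
  [-1,0,0,0,0],
  [-1,0,0,0,0],
  [-1,0,0,0,0],
  [-1,0,0,0,0],
])

```text
time: 19.32
tool_pos: [0.4312, -0.0646, 0.0296]
tcp_rot: [-3.142, 0.0, -0.074]
force: [-0.5, -0.3, -1.2]
finger_gap: 0.0336
```

carry_out([
  [-1,0,0,-0.01,0],
  [-1,0,0,-0.03,0],
  [-1,0,0,-0.07,0],
  [-1,0,0,-0.12,0],
  [-1,0,0,-0.17,0],
  [-1,0,0,-0.21,0],
  [-1,0,0,-0.25,0],
  [-1,0,0,-0.25,0],
])

```text
time: 20.32
tool_pos: [0.4323, -0.0647, 0.1816]
tcp_rot: [-3.142, -0.005, -0.074]
force: [0.4, -0.2, -1.4]
finger_gap: 0.0335
```

```bash
python3 plan.py ".6358,-.2226,.18,-.073"
```

```text
t 20.32 pos [ 0.4323 -0.0647  0.1816] rot [-3.142 -0.005 -0.074] gap 0.0335 F [ 0.43 -0.16 -1.39]
(0.6358, -0.2226, 0.18, -0.073) -> [0.3577, 0.2373, 0.0027, -0.0008]
```

carry_out([
  [-1,0.04,0.03,0,0],
  [-1,0.1,0.07,0,0],
  [-1,0.17,0.11,0,0],
  [-1,0.24,0.16,0,0],
  [-1,0.3,0.2,0,0],
  [-1,0.34,0.225,0,0],
  [-1,0.357,0.237,0,0],
  [-1,0.358,0.237,0,0],
])

```text
time: 21.32
tool_pos: [0.6342, -0.2228, 0.1777]
tcp_rot: [-3.141, 0.003, -0.075]
force: [0.1, 0.0, -0.7]
finger_gap: 0.0337
```

```bash
python3 plan.py ".6358,-.2226,.0336,-.073"
python3 - <<'E'
from workcell import camera
from h import *
c=camera("scene"); np.savez("scene5.npz",**c); cv2.imwrite("pics/scene5.png",cv2.resize(c["pixels"][60:260,120:380,::-1],(780,600)))
E
```

```text
t 21.32 pos [ 0.6342 -0.2228  0.1777] rot [-3.141e+00  3.000e-03 -7.500e-02] gap 0.0337 F [ 0.05  0.01 -0.73]
(0.6358, -0.2226, 0.0336, -0.073) -> [0.0026, -0.0005, 0.2401, -0.0014]
```

View pics/scene5.png

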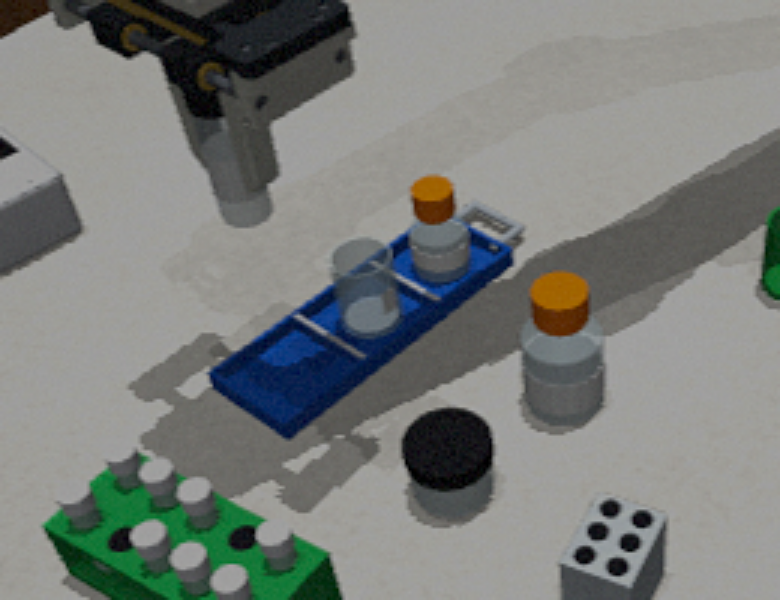

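The tube hangs in line with the fingers at (240,175), with the far bay below at (290,375). Lowering it.

carry_out([
  [-1,0.002,0,0.03,0],
  [-1,0.002,0,0.08,0],
  [-1,0.002,0,0.13,0],
  [-1,0.002,0,0.18,0],
  [-1,0.002,0,0.21,0],
  [-1,0.002,0,0.226,0],
  [-1,0.002,0,0.232,0],
  [-1,0.002,0,0.232,0],
])

```text
time: 22.38
tool_pos: [0.6366, -0.2225, 0.0411]
tcp_rot: [3.141, -0.001, -0.074]
force: [-0.0, -0.2, -0.5]
finger_gap: 0.0336
```

```bash
python3 plan.py ".6358,-.2226,.0336,-.073"
```

```text
t 22.38 pos [ 0.6366 -0.2225  0.0411] rot [ 3.141e+00 -1.000e-03 -7.400e-02] gap 0.0336 F [-0.02 -0.19 -0.49]
(0.6358, -0.2226, 0.0336, -0.073) -> [-0.0014, 0.0002, 0.0125, -0.0008]
```

carry_out([
  [-1,-0.001,0,0.003,0],
  [-1,-0.001,0,0.006,0],
  [-1,-0.001,0,0.009,0],
  [-1,-0.001,0,0.011,0],
  [-1,-0.001,0,0.012,0],
  [-1,-0.001,0,0.0125,0],
  [-1,-0.001,0,0.0125,0],
])

```text
time: 23.25
tool_pos: [0.636, -0.2224, 0.0337]
tcp_rot: [3.141, -0.001, -0.074]
force: [-1.5, -0.1, 4.0]
finger_gap: 0.0338
```

carry_out([
  [-0.1,0,0,0,0],
  [0.1,0,0,0,0],
  [0.4,0,0,0,0],
  [0.8,0,0,-0.02,0],
  [1,0,0,-0.06,0],
  [1,0,0,-0.12,0],
  [1,0,0,-0.18,0],
  [1,0,0,-0.23,0],
])

```text
time: 24.25
tool_pos: [0.636, -0.2226, 0.1737]
tcp_rot: [3.141, -0.002, -0.074]
force: [0.5, -0.3, -0.7]
finger_gap: 0.0926
```

```bash
python3 plan.py ".5432,-.0525,.17,-.174" ".5432,-.0525,.026,-.174"
```

```text
t 24.25 pos [ 0.636  -0.2226  0.1737] rot [ 3.141e+00 -2.000e-03 -7.400e-02] gap 0.0926 F [ 0.46 -0.35 -0.68]
(0.5432, -0.0525, 0.17, -0.174) -> [-0.1753, -0.2712, 0.0061, 0.0665]
(0.5432, -0.0525, 0.026, -0.174) -> [-0.1753, -0.2712, 0.2461, 0.0665]
```

carry_out([
  [1,-0.05,-0.06,0,0.02],
  [1,-0.09,-0.13,0,0.04],
  [1,-0.13,-0.2,0,0.05],
  [1,-0.16,-0.25,0,0.066],
  [1,-0.175,-0.27,0,0.066],
  [1,-0.175,-0.271,0,0.066],
  [1,-0.175,-0.271,0,0.066],
])

```text
time: 25.12
tool_pos: [0.5437, -0.0544, 0.1713]
tcp_rot: [3.141, -0.002, -0.175]
force: [-0.4, -0.2, 0.5]
finger_gap: 0.0926
```

```bash
python3 plan.py ".5432,-.0525,.026,-.174"
python3 - <<'E'
from workcell import camera
from h import *
c=camera("top"); np.savez("top6.npz",**c);cv2.imwrite("pics/top6.png",cv2.resize(c["pixels"][:,:,::-1],(800,500)))
c=camera("scene"); np.savez("scene6.npz",**c); cv2.imwrite("pics/scene6.png",cv2.resize(c["pixels"][60:260,180:440,::-1],(780,600)))
for n in("top6","scene6"):
  W=cloud(load(n)); Z=W[...,2]
  for nm,x,y,lo,hi in(("tube",.636,-.2226,.092,.105),("small",.484,-.211,.07,.09),("beaker",.56,-.217,.058,.07)):
    m=(np.hypot(W[...,0]-x,W[...,1]-y)<.04)&(Z>lo)&(Z<hi); w=W[m]
    if len(w)>5: print(n,nm,np.median(w[:,2]),cv2.minEnclosingCircle((w[:,:2]*1000).astype(np.float32)))
E
```

```text
t 25.12 pos [ 0.5437 -0.0544  0.1713] rot [ 3.141e+00 -2.000e-03 -1.750e-01] gap 0.0926 F [-0.44 -0.21  0.46]
(0.5432, -0.0525, 0.026, -0.174) -> [-0.0013, -0.003, 0.2421, -0.001]
top6 tube 0.0990338684862127 ((633.912109375, -228.32766723632812), 16.119699478149414)
top6 beaker 0.06290128446096216 ((556.3897705078125, -228.51934814453125), 18.387645721435547)
scene6 tube 0.09893049014228295 ((636.7767944335938, -221.0668487548828), 18.145090103149414)
scene6 small 0.07762638640828534 ((485.3524169921875, -209.95370483398438), 17.23440170288086)
scene6 beaker 0.06240369172430876 ((561.3671875, -216.35897827148438), 24.609745025634766)
```

View pics/scene6.png

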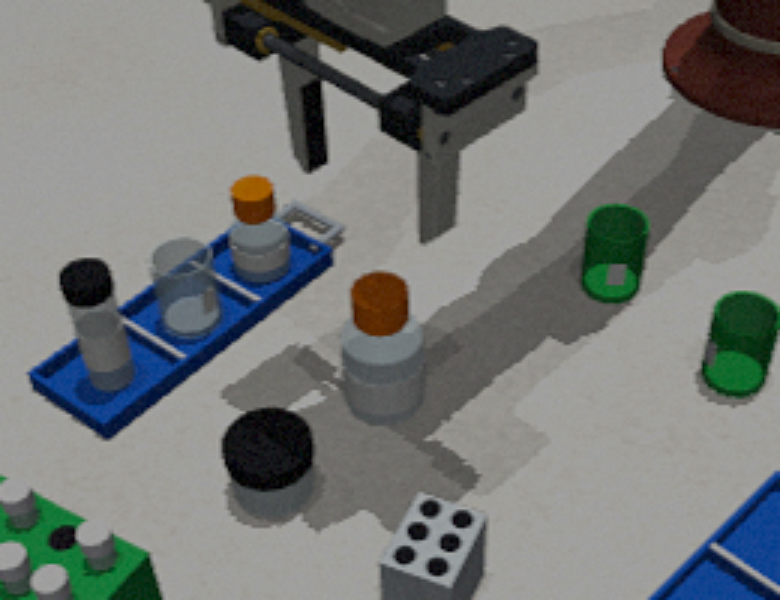

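All three tray3 items stand upright in their bays: the tube cap top is at z 0.099 and its centre is within 1.5 mm of the release point. The large bottle is at (380,345), under the gripper.

carry_out([
  [1,-0.001,-0.003,0.05,0],
  [1,-0.001,-0.003,0.1,0],
  [1,-0.001,-0.003,0.15,0],
  [1,-0.001,-0.003,0.2,0],
  [1,-0.001,-0.003,0.23,0],
  [1,-0.001,-0.003,0.242,0],
  [1,-0.001,-0.003,0.242,0],
  [0.3,-0.001,-0.003,0.242,0],
], grip_force=20)

```text
time: 26.22
tool_pos: [0.5433, -0.0509, 0.0265]
tcp_rot: [-3.141, -0.002, -0.174]
force: [0.6, -0.1, 0.2]
finger_gap: 0.0869
```

carry_out([
  [0,0,0,0,0],
  [-1,0,0,0,0],
  [-1,0,0,0,0],
  [-1,0,0,0,0],
  [-1,0,0,0,0],
  [-1,0,0,0,0],
])

```text
time: 26.98
tool_pos: [0.5427, -0.051, 0.0261]
tcp_rot: [3.141, -0.0, -0.173]
force: [-0.6, -2.6, 3.0]
finger_gap: 0.0561
```

carry_out([
  [-1,0,0,-0.01,0],
  [-1,0,0,-0.03,0],
  [-1,0,0,-0.07,0],
  [-1,0,0,-0.12,0],
  [-1,0,0,-0.17,0],
  [-1,0,0,-0.21,0],
  [-1,0,0,-0.25,0],
  [-1,0,0,-0.25,0],
])

```text
time: 27.98
tool_pos: [0.5438, -0.0503, 0.1778]
tcp_rot: [-3.141, -0.005, -0.173]
force: [0.1, -0.7, -2.7]
finger_gap: 0.0561
```

```bash
python3 plan.py ".513,.2359,.18,-.174"
```

```text
t 27.98 pos [ 0.5438 -0.0503  0.1778] rot [-3.141 -0.005 -0.173] gap 0.0561 F [ 0.15 -0.67 -2.67]
(0.513, 0.2359, 0.18, -0.174) -> [-0.1326, -0.461, -0.0037, 0.0008]
```

carry_out([
  [-1,-0.02,-0.06,0,0],
  [-1,-0.04,-0.13,0,0],
  [-1,-0.06,-0.21,0,0],
  [-1,-0.09,-0.29,0,0],
  [-1,-0.11,-0.37,0,0],
  [-1,-0.125,-0.43,0,0],
  [-1,-0.133,-0.455,0,0],
  [-1,-0.133,-0.461,0,0],
])

```text
time: 28.98
tool_pos: [0.5109, 0.2355, 0.175]
tcp_rot: [3.14, 0.001, -0.172]
force: [0.4, -1.2, -2.2]
finger_gap: 0.0558
```

```bash
python3 plan.py ".513,.2359,.0301,-.174"
python3 - <<'E'
from workcell import camera
from h import *
c=camera("scene"); np.savez("scene7.npz",**c); cv2.imwrite("pics/scene7.png",cv2.resize(c["pixels"][100:300,320:580,::-1],(780,600)))
E
```

```text
t 28.98 pos [0.5109 0.2355 0.175 ] rot [ 3.14e+00  1.00e-03 -1.72e-01] gap 0.0558 F [ 0.45 -1.22 -2.25]
(0.513, 0.2359, 0.0301, -0.174) -> [0.0033, -0.0012, 0.2415, 0.0012]
```

View pics/scene7.png

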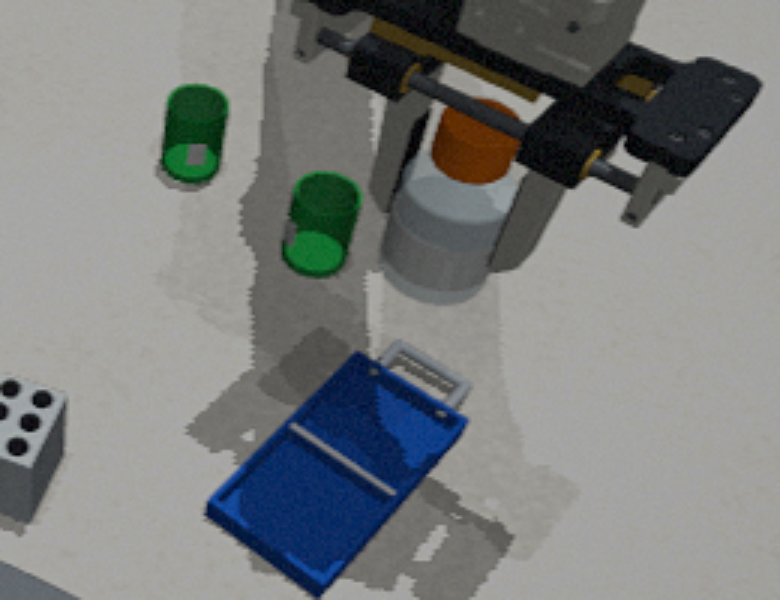

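The large bottle is held upright (450,220), and the handle bay (380,400) is below. Lowering it.

carry_out([
  [-1,0.003,-0.001,0.03,0],
  [-1,0.003,-0.001,0.07,0],
  [-1,0.003,-0.001,0.11,0],
  [-1,0.003,-0.001,0.15,0],
  [-1,0.003,-0.001,0.18,0],
  [-1,0.003,-0.001,0.2,0],
  [-1,0.003,-0.001,0.21,0],
  [-1,0.003,-0.001,0.21,0],
])

```text
time: 30.02
tool_pos: [0.5137, 0.2354, 0.0498]
tcp_rot: [3.141, -0.0, -0.174]
force: [0.3, -0.2, -1.9]
finger_gap: 0.0555
```

```bash
python3 plan.py ".513,.2359,.0301,-.174"
```

```text
t 30.02 pos [0.5137 0.2354 0.0498] rot [ 3.141 -0.    -0.174] gap 0.0555 F [ 0.35 -0.16 -1.89]
(0.513, 0.2359, 0.0301, -0.174) -> [-0.0013, -0.0006, 0.0328, 0.0001]
```

carry_out([
  [-1,-0.001,0,0.007,0],
  [-1,-0.001,0,0.014,0],
  [-1,-0.001,0,0.019,0],
  [-1,-0.001,0,0.023,0],
  [-1,-0.001,0,0.027,0],
  [-1,-0.001,0,0.03,0],
  [-1,-0.001,0,0.032,0],
  [-1,-0.001,0,0.032,0],
])

```text
time: 31.02
tool_pos: [0.5129, 0.236, 0.0305]
tcp_rot: [3.142, 0.0, -0.173]
force: [0.0, -0.2, -2.2]
finger_gap: 0.056
```

carry_out([
  [-1,0,0,0.0005,0],
  [-1,0,0,0.001,0],
  [-1,0,0,0.001,0],
  [-1,0,0,0.001,0],
])

```text
time: 31.52
tool_pos: [0.513, 0.2361, 0.0301]
tcp_rot: [-3.141, -0.0, -0.173]
force: [-0.7, 0.2, -0.0]
finger_gap: 0.0557
```

carry_out([
  [-1,0,0,0.0005,0],
  [-1,0,0,0.001,0],
  [-1,0,0,0.001,0],
  [-1,0,0,0.001,0],
])

```text
time: 32.02
tool_pos: [0.513, 0.2361, 0.0301]
tcp_rot: [-3.141, -0.0, -0.173]
force: [-1.0, -1.0, 5.7]
finger_gap: 0.0558
```

Contact at 5.7 N. Releasing.

carry_out([
  [0.3,0,0,0,0],
  [0.5,0,0,0,0],
  [0.8,0,0,0,0],
  [1,0,0,-0.01,0],
  [1,0,0,-0.05,0],
  [1,0,0,-0.11,0],
  [1,0,0,-0.18,0],
  [1,0,0,-0.23,0],
])

```text
time: 33.02
tool_pos: [0.5135, 0.2363, 0.1697]
tcp_rot: [-3.14, -0.002, -0.173]
force: [0.2, 0.4, 0.2]
finger_gap: 0.093
```

```bash
python3 plan.py ".6618,.0688,.17,.178" ".6618,.0688,.0212,.178"
```

```text
t 33.02 pos [0.5135 0.2363 0.1697] rot [-3.14e+00 -2.00e-03 -1.73e-01] gap 0.093 F [0.19 0.44 0.21]
(0.6618, 0.0688, 0.17, 0.178) -> [0.2916, 0.2323, -0.0005, -0.2342]
(0.6618, 0.0688, 0.0212, 0.178) -> [0.2916, 0.2323, 0.2475, -0.2342]
```

carry_out([
  [1,0.06,0.05,0,-0.05],
  [1,0.12,0.1,0,-0.1],
  [1,0.18,0.15,0,-0.15],
  [1,0.24,0.19,0,-0.2],
  [1,0.28,0.22,0,-0.234],
  [1,0.292,0.232,0,-0.234],
  [1,0.292,0.232,0,-0.234],
  [1,0.292,0.232,0,-0.234],
])

```text
time: 34.02
tool_pos: [0.6605, 0.071, 0.1676]
tcp_rot: [-3.14, 0.001, 0.18]
force: [-0.0, -0.4, 0.0]
finger_gap: 0.0931
```

```bash
python3 plan.py ".6618,.0688,.0212,.178"
python3 - <<'E'
from workcell import camera
from h import *
c=camera("scene"); np.savez("scene8.npz",**c); cv2.imwrite("pics/scene8.png",cv2.resize(c["pixels"][100:340,240:552,::-1],(780,600)))
W=cloud(c); Z=W[...,2]
for nm,x,y,lo,hi in(("large",.513,.236,.095,.11),):
    m=(np.hypot(W[...,0]-x,W[...,1]-y)<.04)&(Z>lo)&(Z<hi); w=W[m]
    print(nm,np.median(w[:,2]),cv2.minEnclosingCircle((w[:,:2]*1000).astype(np.float32)))
E
```

```text
t 34.02 pos [0.6605 0.071  0.1676] rot [-3.14e+00  1.00e-03  1.80e-01] gap 0.0931 F [-0.03 -0.37  0.05]
(0.6618, 0.0688, 0.0212, 0.178) -> [0.0014, 0.004, 0.2439, 0.0014]
large 0.1041001782444343 ((515.6360473632812, 236.59510803222656), 19.699129104614258)
```

View pics/scene8.png

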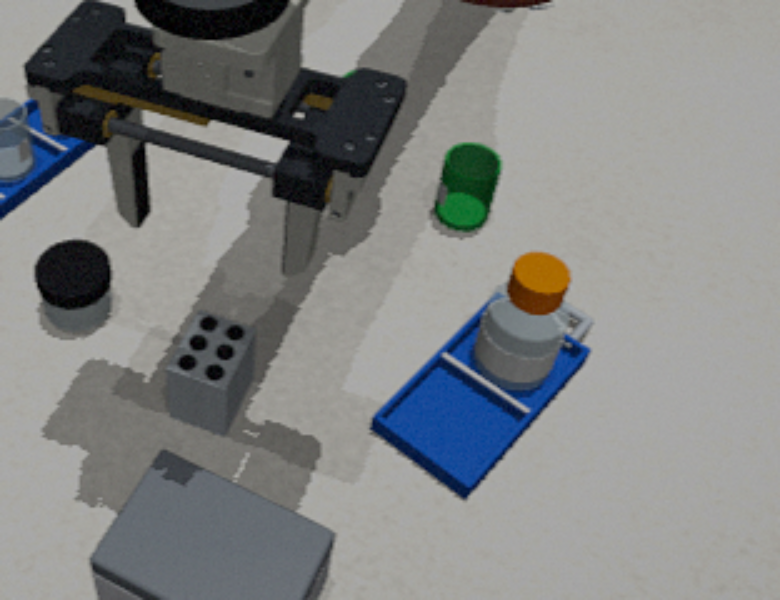

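The large bottle stands in the handle bay (520,330) with its top at z 0.104. The block is under the gripper at (212,370). Descending.

carry_out([
  [1,0.001,0.004,0.05,0.001],
  [1,0.001,0.004,0.1,0.001],
  [1,0.001,0.004,0.15,0.001],
  [1,0.001,0.004,0.2,0.001],
  [1,0.001,0.004,0.23,0.001],
  [1,0.001,0.004,0.244,0.001],
  [1,0.001,0.004,0.244,0.001],
  [0.2,0.001,0.004,0.244,0.001],
], grip_force=30)

```text
time: 35.08
tool_pos: [0.6635, 0.0667, 0.0222]
tcp_rot: [3.142, -0.002, 0.176]
force: [0.4, -0.3, 0.9]
finger_gap: 0.0873
```

carry_out([
  [0,0,0,0,0],
  [-1,0,0,0,0],
  [-1,0,0,0,0],
  [-1,0,0,0,0],
  [-1,0,0,0,0],
  [-1,0,0,0,0],
  [-1,0,0,0,0],
])

```text
time: 35.95
tool_pos: [0.6625, 0.0672, 0.021]
tcp_rot: [-3.141, -0.0, 0.177]
force: [0.1, 1.4, 0.7]
finger_gap: 0.0439
```

carry_out([
  [-1,0,0,-0.01,0],
  [-1,0,0,-0.03,0],
  [-1,0,0,-0.07,0],
  [-1,0,0,-0.12,0],
  [-1,0,0,-0.17,0],
  [-1,0,0,-0.21,0],
  [-1,0,0,-0.24,0],
  [-1,0,0,-0.24,0],
])

```text
time: 36.95
tool_pos: [0.6635, 0.0663, 0.1668]
tcp_rot: [3.141, -0.003, 0.176]
force: [0.1, 0.1, -3.2]
finger_gap: 0.0436
```

```bash
python3 plan.py ".5878,.2227,.18,-.174"
```

```text
t 36.95 pos [0.6635 0.0663 0.1668] rot [ 3.141e+00 -3.000e-03  1.760e-01] gap 0.0436 F [ 0.1   0.09 -3.18]
(0.5878, 0.2227, 0.18, -0.174) -> [-0.0785, -0.2787, -0.0221, 0.2334]
```

carry_out([
  [-1,-0.01,-0.04,-0.01,0.04],
  [-1,-0.02,-0.09,-0.01,0.08],
  [-1,-0.04,-0.14,-0.01,0.12],
  [-1,-0.06,-0.19,-0.01,0.17],
  [-1,-0.07,-0.24,-0.01,0.21],
  [-1,-0.078,-0.27,-0.01,0.233],
  [-1,-0.078,-0.278,-0.01,0.233],
  [-1,-0.078,-0.278,-0.01,0.233],
])

```text
time: 37.95
tool_pos: [0.5872, 0.2217, 0.1702]
tcp_rot: [3.14, 0.001, -0.173]
force: [-0.2, 0.4, -3.3]
finger_gap: 0.0439
```

```bash
python3 plan.py ".5878,.2227,.0252,-.174"
python3 - <<'E'
from workcell import camera
from h import *
c=camera("scene"); np.savez("scene9.npz",**c); cv2.imwrite("pics/scene9.png",cv2.resize(c["pixels"][100:340,300:612,::-1],(780,600)))
E
```

```text
t 37.95 pos [0.5872 0.2217 0.1702] rot [ 3.14e+00  1.00e-03 -1.73e-01] gap 0.0439 F [-0.2   0.41 -3.3 ]
(0.5878, 0.2227, 0.0252, -0.174) -> [0.0007, -0.0018, 0.2417, 0.0007]
```

View pics/scene9.png

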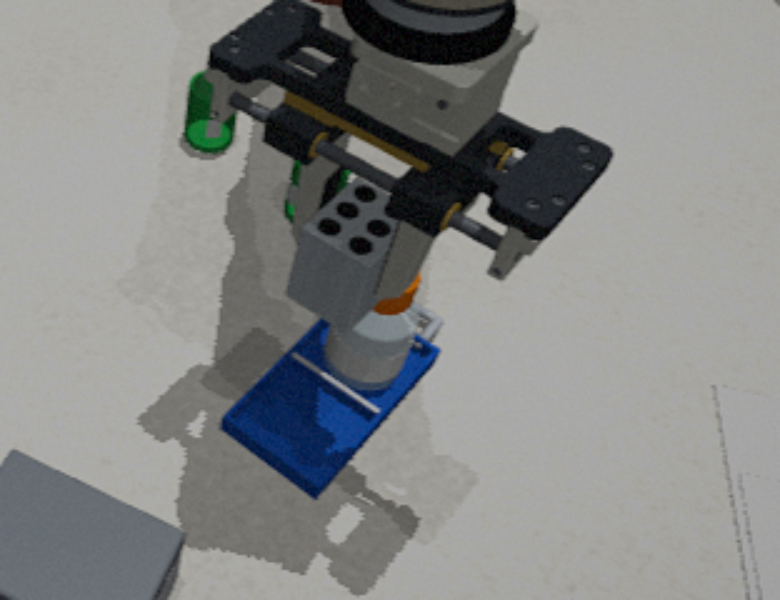

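The block is held level (345,260) and aligned with the tray, over the empty bay. Lowering it.

carry_out([
  [-1,0.001,-0.002,0.03,0],
  [-1,0.002,-0.002,0.07,0],
  [-1,0.002,-0.002,0.11,0],
  [-1,0.002,-0.002,0.15,0],
  [-1,0.002,-0.002,0.18,0],
  [-1,0.002,-0.002,0.2,0],
  [-1,0.002,-0.002,0.215,0],
  [-1,0.002,-0.002,0.215,0],
])

```text
time: 39.0
tool_pos: [0.5884, 0.2233, 0.0416]
tcp_rot: [3.141, 0.001, -0.173]
force: [-0.2, -1.0, -2.9]
finger_gap: 0.0438
```

```bash
python3 plan.py ".5885,.2227,.025,-.174"
```

```text
t 39.0 pos [0.5884 0.2233 0.0416] rot [ 3.141e+00  1.000e-03 -1.730e-01] gap 0.0438 F [-0.15 -1.04 -2.89]
(0.5885, 0.2227, 0.025, -0.174) -> [0.0003, 0.001, 0.0276, 0.0005]
```

carry_out([
  [-1,0,0.001,0.006,0],
  [-1,0,0.001,0.012,0],
  [-1,0,0.001,0.017,0],
  [-1,0,0.001,0.021,0],
  [-1,0,0.001,0.024,0],
  [-1,0,0.001,0.026,0],
  [-1,0,0.001,0.027,0],
  [-1,0,0.001,0.027,0],
])

```text
time: 40.0
tool_pos: [0.5885, 0.2229, 0.0258]
tcp_rot: [-3.141, -0.0, -0.173]
force: [0.6, 0.1, -3.4]
finger_gap: 0.0437
```

carry_out([
  [-1,0,0,0.0005,0],
  [-1,0,0,0.001,0],
  [-1,0,0,0.0015,0],
  [-1,0,0,0.0015,0],
  [-1,0,0,0.0015,0],
])

```text
time: 40.62
tool_pos: [0.5885, 0.2229, 0.0251]
tcp_rot: [-3.141, -0.0, -0.173]
force: [-0.1, -0.2, -0.7]
finger_gap: 0.044
```

carry_out([
  [-1,0,0,0.0005,0],
  [-1,0,0,0.001,0],
  [-1,0,0,0.001,0],
  [-1,0,0,0.001,0],
])

```text
time: 41.12
tool_pos: [0.5885, 0.2229, 0.025]
tcp_rot: [-3.141, -0.0, -0.173]
force: [-3.6, -1.2, 6.0]
finger_gap: 0.0437
```

Contact at 6 N. Releasing, rising, then backing away so both cameras see everything.

carry_out([
  [0.1,0,0,0,0],
  [0.3,0,0,0,0],
  [0.7,0,0,0,0],
  [1,0,0,-0.01,0],
  [1,0,0,-0.05,0],
  [1,0,0,-0.11,0],
  [1,0,0,-0.18,0],
  [1,0,0,-0.25,0],
])

```text
time: 42.12
tool_pos: [0.5884, 0.2229, 0.176]
tcp_rot: [-3.141, -0.0, -0.173]
force: [1.0, -0.8, -1.4]
finger_gap: 0.0931
```

carry_out([
  [1,-0.05,-0.08,0,0],
  [1,-0.1,-0.15,0,0],
  [1,-0.15,-0.23,0,0],
  [1,-0.19,-0.3,0,0],
  [1,-0.22,-0.34,0,0],
  [1,-0.24,-0.36,0,0],
  [1,-0.24,-0.36,0,0],
  [1,-0.24,-0.36,0,0],
])

```text
time: 43.12
tool_pos: [0.4854, 0.4583, 0.1745]
tcp_rot: [3.14, -0.001, -0.176]
force: [0.8, -0.9, -0.4]
finger_gap: 0.0931
```

```bash
python3 - <<'E'
from workcell import camera,observe
from h import *
s=observe(); print(s["time"],s["tool_pos"],s["force"])
for n,k in(("top","topF"),("scene","sceneF")):
  c=camera(n); np.savez(k+".npz",**c); cv2.imwrite(f"pics/{k}.png",cv2.resize(c["pixels"][:,:,::-1],(800,500)))
  W=cloud(c); Z=W[...,2]
  for nm,x,y,lo,hi in(("tube",.636,-.2226,.092,.105),("small",.484,-.211,.07,.09),("beaker",.56,-.217,.058,.07),("large",.513,.236,.095,.11),("block",.588,.223,.058,.07),("jar",.648,-.066,.04,.05)):
    m=(np.hypot(W[...,0]-x,W[...,1]-y)<.042)&(Z>lo)&(Z<hi); w=W[m]
    if len(w)>5: print(k,nm,np.median(w[:,2]).round(4),[np.round(a,1) for a in cv2.minAreaRect((w[:,:2]*1000).astype(np.float32))])
E
```

```text
43.125 [0.48542545 0.45828275 0.17450881] [ 0.76346337 -0.93152879 -0.42748679]
topF tube 0.099 [array([ 633.5, -224.2]), array([32.4, 32.7]), np.float64(29.2)]
topF small 0.0782 [array([ 482., -212.]), array([30.6, 30.6]), np.float64(51.9)]
topF beaker 0.0635 [array([ 557.1, -216.7]), array([43.9, 44.3]), np.float64(86.2)]
topF large 0.1037 [array([512.4, 235.2]), array([37.5, 36.4]), np.float64(77.6)]
topF block 0.0638 [array([586.6, 221.5]), array([45.6, 56.2]), np.float64(80.3)]
topF jar 0.0458 [array([646.8, -67.7]), array([56.6, 56.6]), np.float64(74.6)]
sceneF tube 0.0989 [array([ 637.1, -222.2]), array([34.3, 31.8]), np.float64(20.0)]
sceneF small 0.0778 [array([ 485.7, -210. ]), array([33.1, 31. ]), np.float64(2.1)]
sceneF beaker 0.0629 [array([ 561. , -214.8]), array([45.7, 44.8]), np.float64(16.2)]
sceneF large 0.1041 [array([516. , 237.1]), array([36.1, 37.2]), np.float64(64.6)]
sceneF block 0.0644 [array([589.7, 223.9]), array([44.2, 57.3]), np.float64(80.3)]
sceneF jar 0.0463 [array([651.1, -64.8]), array([57.4, 56.7]), np.float64(28.7)]
```

View pics/topF.png

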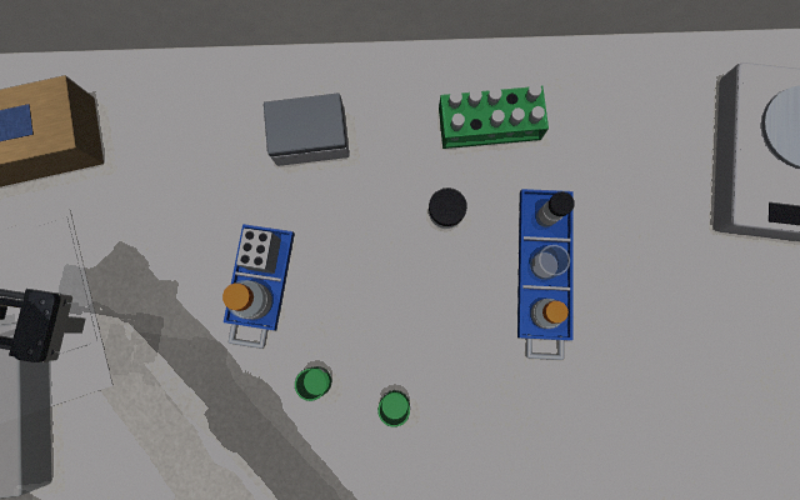

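View pics/sceneF.png

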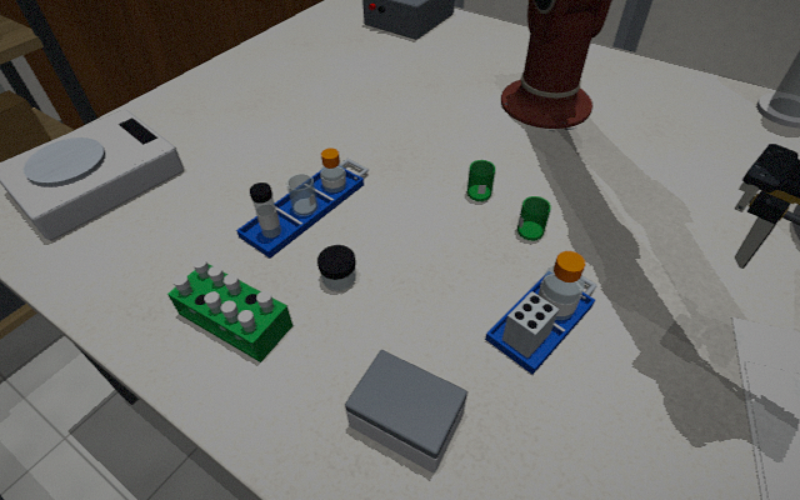

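Both views show all five items upright and in their bays. The tops are at heights plus 4 mm of floor, and the centres are within about 2 mm of the bay centres. The jar is unmoved and the gripper is clear at (760,200), so I'm handing in.

```bash
python3 -c "
from workcell import hand_in; print(hand_in())"
```

```text
the job is handed in; nothing more can be done
None
```

Both kits are made up and the job is handed in, after about 43 s of robot time. I placed the items in the order listed:
- **Three-bay tray:** the small bottle is next to the handle, the beaker in the middle and the sample tube in the far bay.
- **Two-bay tray:** the large bottle is next to the handle and the metal block in the other bay.

Each item was lowered until it touched the floor of its bay, with 4–6 N of contact force, before the gripper opened.

**Last checks:**
- **Heights:** all five items stand upright. In both cameras each top is within 1 mm of the item's height plus the 4 mm bay floor.
- **Position:** averaged over the two cameras, the item centres are within about 2 mm of the bay centres.
- **Bystanders:** the jar measured in the same place as at the start. The tip box, rack and green look-alikes looked undisturbed in the pictures, but I did not measure them again.
- **Gripper:** it is open and touching nothing.

**Disagreements:**
- **Cameras:** the two differ from each other by about 4 mm in x and 2 mm in y. I used their mean, which agreed roughly with the finger positions seen in the scene camera.
- **Tube grip:** the gripper opening read about 1.5 mm wider than the tube's stated diameter. It held and set down without trouble.

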